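# Round-bottomed flasks back on their own cork rings

### The job

The three stoppered round-bottomed flasks on the lab bench stand on the wrong cork rings. Change them round so that the small flask stands on the smallest cork ring, the middle-sized flask on the middle-sized cork ring and the large flask on the largest cork ring, all upright; the black rubber ring is free for parking a flask on the way and must be empty again at the end. Set the glass down gently, let no flask tip over, and do not disturb the dropper bottle, the specimen jar or the Petri dish.

Things in the scene. Friction and masses are not known exactly. Their poses are not given: they have to be found in the camera images.
- flask_small_mid (a point): Small clear glass round-bottomed flask, about 50 g, 95 mm tall to the rim: ball-shaped bulb 51 mm in diameter, straight neck 20 mm in diameter from bulb to rim (grip it there), white plastic stopper 16 mm wide and 8 mm above the rim. The point lies on the axis 47.5 mm above the lowest point; z points up the neck. The thick round bottom centres itself in a ring but cannot stand on the bench.
- flask_medium_mid (a point): Middle-sized clear glass round-bottomed flask, about 80 g, same form, 115 mm tall to the rim: bulb 64 mm in diameter, neck 24 mm in diameter, stopper 20 mm wide and 8 mm above the rim. The point lies on the axis 57.5 mm above the bulb's lowest point; z points up along the neck.
- flask_large_mid (a point): Large clear glass round-bottomed flask, about 150 g, same form, 145 mm tall to the rim: bulb 85 mm in diameter, neck 28 mm in diameter, stopper 24 mm wide and 8 mm above the rim. The point lies on the axis 72.5 mm above the bulb's lowest point; z points up along the neck.
- ring_small: Smallest cork ring, lying flat on the bench and held fast: outside diameter 92 mm, 30 mm high, round hole of 38 mm right through. Origin at the centre of its underside, z up. Any of the flasks can sit on the edge of the hole of any ring without reaching the bench.
- ring_medium: Middle-sized cork ring, held fast: outside diameter 116 mm, 30 mm high, hole 44 mm. Origin at the centre of its underside, z up.
- ring_large: Largest cork ring, held fast: outside diameter 142 mm, 30 mm high, hole 48 mm. Origin at the centre of its underside, z up.
- ring_rubber: Black rubber ring, held fast, empty at the start, the free spot that can take any of the flasks for a while: outside diameter 104 mm, 30 mm high, hole 40 mm. Origin at the centre of its underside, z up.
- dropper_bottle_mid (a point): Small amber dropper bottle with a black cap, 38 mm in diameter, 78 mm tall, loose on the bench: a bystander, to be left alone. The point lies at its centre, 39 mm up.
- specimen_jar_mid (a point): Specimen jar with a white lid, 60 mm in diameter, 75 mm tall, loose on the bench: a bystander, to be left alone. The point lies at its centre, 37.5 mm up.
- petri_dish_mid (a point): Closed glass Petri dish, 62 mm in diameter, 16 mm high, loose on the bench: a bystander, to be left alone. The point lies at its centre, 8 mm up.
Things that resemble listed ones, but are neither listed nor needed, are in the scene too. What is shaped like the part that bears flask_small_mid but green is not meant.

How it is judged:
By the outcome, as a careful person would: the job done as asked, in the order asked, and still so for the second after the job is handed in, with the robot touching nothing.
It also fails if it takes over 115 s, if anything falls off the work surface, if the arm or the gripper's body presses on something with over 40 N, if the wrist force passes 120 N, or if a joint passes its speed limit or range.

### The arm

A 6-joint arm with a two-finger parallel gripper is mounted at the origin on the work surface. World frame = base frame: x ahead of the robot, y to its left, z up, the work surface at z = 0. Lengths are in m, angles in rad, forces in N, time in s.
With the tool pointing down it reaches from about 0.35 to 0.725 m from the base axis. Payload 6 kg.
Tool frame: the origin (TCP) lies between the finger pads; the fingertips stand 8 mm ahead of it and the grasp point (between the pads) lies 11 mm behind it (manip.nose_length is the distance from the TCP to the fingertips, in m); z points along the fingers, y is the line along which they close (so a half turn about z gives the same grasp; the last joint's range is limited). The gripper opens to 85 mm and grips with 20 to 120 N. Pads are 22 mm wide; open, the fingers measure 114 mm over their backs; the gripper's body (76 mm by 85 mm) begins 54 mm behind the grasp point. The pads swing forward as they close: fully open they stand 13 mm farther back than shut.
Start: joints at [1.524, 0.04, 0.085, 0, -1.615, -0.334], TCP at [0.223, 0.557, 0.239] pointing down, gripper open.
Joint ranges: [-2.56, 2.56], [-1.29, 2.01], [-1.08, 1.49], [-3.29, 1.98], [-2.81, -0.18], [-2.99, 2.99]. Speed limits (rad/s): [2.57, 2.57, 3.01, 3.14, 3.14, 3.14].

### API

Orientations are given as a rotation vector (axis times angle).
In Python, from workcell import manip gives the robot as it stands.
- The arm moves only by the shell command python3 -m creep 'ROWS'. ROWS is a JSON object of lists of equal length, an entry for each row: "offset": the shift along the tool's x, y, z in mm, a list of three; "turn": the turn, a rotation vector about the tool's x, y, z in rad, a list of three; "claw": the opening, from 0 (shut) to 1 (fully open). A call has 1 to 20 rows; each row is the pose to reach, as a shift and turn from the pose commanded when the call began, along the tool's axes at that moment; what a row does not reach only later rows make up. A row lasts 1/8 s, in which the tool goes at most 62.5 mm and 10.7 degrees, less where a joint would pass 70% of its speed; a pose out of reach is approached as far as the arm can. A call with a gripper value outside its range is refused whole. The fingers move at their own pace and stop on an object; the grip force is fixed at half the most. Time passes only in rows, so rows that repeat a pose let the fingers close. It gives the time, the measured TCP pose, the force, the opening and the grip force at its end, in the units of the state.
- manip.get_state(): the state, without advancing time (a new reading comes with each control period).
- manip.get_image(name): name is "scene" or "side" or "wrist"; returns a dict with "color" (384x512x3 uint8, red, green, blue), "mtx" (3x3 intrinsics, pixels), "R" (3x3) and "t" (3): a world point X has camera coordinates R X + t. Camera axes: x right, y down, z forward; pixel columns grow to the right and rows downward; lengths in m; the calibration is good to about 2 mm. A picture is of the moment at which its call begins. There is no depth.
- manip.close_job(): hands the job in; it is judged then, once.
The state is a dict: "t": time; "q": joint angles; "dq": joint speeds; "effort": joint torques, N m; "ee_pos": TCP position; "orientation": TCP orientation; "contact_force": force on the tool from outside, world axes, zero at the start; "ft_torque": the same for the moment, N m; "gripper_width": opening from 0.0 (shut) to 1.0 (fully open); "gripper_force": force on a finger pad.
Only numpy, scipy, OpenCV 4.12 (cv2) and the standard library are available. Lean on these libraries where they do the work, as an engineer would, in place of code of your own. Each camera call takes 0.05 s, during which the arm holds its last target. There are 200 camera calls.

## Working session

There is one attempt and no reset: what is moved stays moved. The work goes in short steps, Python scripts to look and compute and a shell command to move; the robot and the scene stay as the last step left them, time stands still between calls to the robot, and variables do not carry over. Pictures are saved under pics/ and viewed, at most 14 in all, crops included, and the job is handed in when it is done.

```bash
mkdir -p pics; ls; python3 - <<'E'
from workcell import manip
import cv2,json,numpy as np
s=manip.get_state();print({k:np.round(v,3).tolist() for k,v in s.items()})
for n in("scene","side"):
    d=manip.get_image(n);cv2.imwrite(f"pics/{n}0.png",cv2.resize(d["color"][:,:,::-1],(800,600)))
    np.savez(f"{n}0.npz",**d);print(n,np.round(-d["R"].T@d["t"],3),d["R"][2].round(2))
E
```

```text
pics
{'t': 0.0, 'q': [1.524, 0.041, 0.084, -0.0, -1.615, -0.334], 'dq': [-0.0, 0.0, -0.002, -0.0, 0.001, 0.001], 'effort': [0.0, -36.82, 34.741, 6.932, -0.005, 0.0], 'ee_pos': [0.223, 0.557, 0.238], 'orientation': [3.083, -0.594, -0.0], 'contact_force': [-0.786, 0.435, 0.062], 'ft_torque': [0.002, -0.022, -0.016], 'gripper_force': 0.0, 'gripper_width': 0.999}
scene [ 1.411 -0.372  0.984] [-0.69  0.23 -0.68]
side [0.443 0.482 0.644] [ 0.07 -0.71 -0.7 ]
```

View pics/scene0.png

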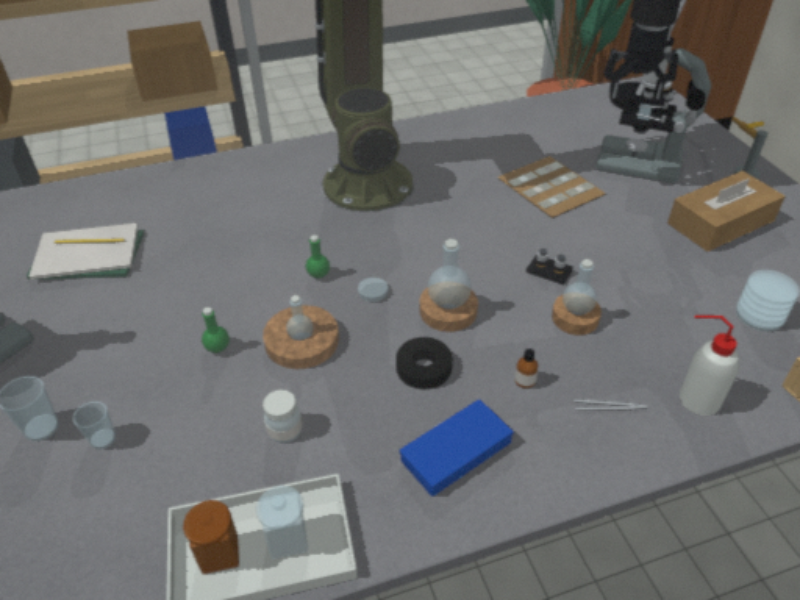

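View pics/side0.png

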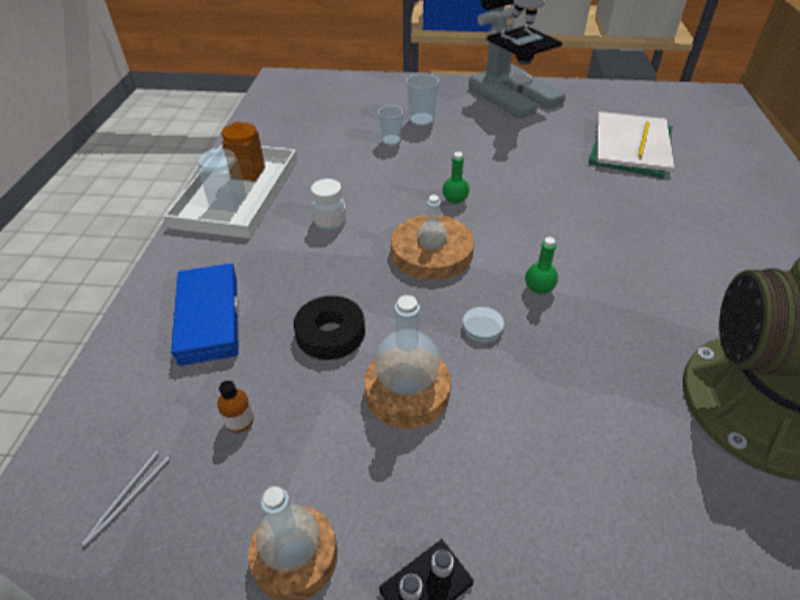

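The scene view shows the large flask (scaled px 450,290) on the middle ring, the medium flask (580,300) on the smallest ring and the small flask (300,330) on the largest ring. The rubber ring (424,362) is empty. The order is therefore large to rubber, medium to its ring, small to its ring, then large to its ring.

```bash
cat > h.py <<'E'
import cv2,numpy as np
from workcell import manip
def ray(d,u,v,z):
    c=-d["R"].T@d["t"];r=d["R"].T@np.linalg.inv(d["mtx"])@[u,v,1];return c+r*(z-c[2])/r[2]
def blob(m,u,v,rad):
    w=np.zeros_like(m);cv2.circle(w,(int(u),int(v)),rad,255,-1)
    n,l,s,c=cv2.connectedComponentsWithStats(m&w)
    return max(range(1,n),key=lambda i:s[i,4]),l,s,c
E
python3 - <<'E'
from h import *
# (scene px, side px) in 800 scale ; z of stopper mid
R={'s':(.0255,95),'m':(.032,115),'l':(.0425,145)}
hole={'s':.024,'m':.019,'l':.022}
zz={k:.03+np.sqrt(R[k][0]**2-hole[k]**2)-R[k][0]+R[k][1]/1000 for k in R}
print("rim z",zz)
st={'s':((296,300),(434,200)),'m':((587,265),(275,493)),'l':((451,244),(407,303))}
cork={'s':((301,338),(432,247)),'m':((576,315),(293,553)),'l':((449,308),(407,390))}
rub=((424,362),(330,327)); bys={'drop':((527,370),(235,408)),'jar':((282,416),(328,204)),'petri':((373,290),(483,325))}
for i,n in enumerate(("scene","side")):
    d=dict(np.load(n+"0.npz"));im=d["color"];hsv=cv2.cvtColor(im,cv2.COLOR_RGB2HSV)
    def go(m,p,rad,z,hull=True):
        k,l,s,c=blob(m,p[0]*.64,p[1]*.64,rad);q=c[k]
        if hull:
            pts=cv2.findNonZero((l==k).astype(np.uint8));M=cv2.moments(cv2.convexHull(pts));q=[M['m10']/M['m00'],M['m01']/M['m00']]
        return ray(d,*q,z)[:2].round(4),s[k,4]
    white=cv2.inRange(hsv,(0,0,185),(179,50,255))
    corkm=cv2.inRange(hsv,(5,70,60),(22,255,255));bl=cv2.inRange(hsv,(0,0,0),(179,255,55))
    for k in R: print(n,k,"stop",go(white,st[k][i],11,zz[k]+.004),"cork",go(corkm,cork[k][i],40,.015))
    print(n,"rub",go(bl,rub[i],36,.015))
    for k in bys: print(k,ray(d,bys[k][i][0]*.64,bys[k][i][1]*.64,{'drop':.039,'jar':.037,'petri':.008}[k])[:2].round(3))
s=manip.get_state()
from scipy.spatial.transform import Rotation as Ro
print(Ro.from_rotvec(s['orientation']).as_matrix().round(3))
E
```

```text
rim z {'s': np.float64(0.10811684396980704), 'm': np.float64(0.13874878637916746), 'l': np.float64(0.16886275567115341)}
scene s stop (array([ 0.4698, -0.2712]), np.int32(8)) cork (array([ 0.4737, -0.2721]), np.int32(1241))
scene m stop (array([0.5856, 0.2533]), np.int32(9)) cork (array([0.5954, 0.2485]), np.int32(423))
scene l stop (array([0.4843, 0.0247]), np.int32(10)) cork (array([0.4965, 0.0199]), np.int32(570))
scene rub (array([ 0.6141, -0.073 ]), np.int32(894))
drop [0.71  0.085]
jar [ 0.665 -0.344]
petri [ 0.388 -0.102]
side s stop (array([ 0.4688, -0.2749]), np.int32(16)) cork (array([ 0.4685, -0.2668]), np.int32(1525))
side m stop (array([0.5861, 0.2532]), np.int32(149)) cork (array([0.5868, 0.2563]), np.int32(1425))
side l stop (array([0.4847, 0.0272]), np.int32(123)) cork (array([0.4842, 0.0336]), np.int32(1332))
side rub (array([ 0.6091, -0.0699]), np.int32(1443))
drop [0.695 0.096]
jar [ 0.66  -0.344]
petri [ 0.381 -0.1  ]
[[ 0.928 -0.372 -0.   ]
 [-0.372 -0.928 -0.002]
 [ 0.     0.002 -1.   ]]
```

```bash
python3 -m creep '{"offset":[[441,395,0],[441,395,0],[441,395,0],[441,395,0],[441,395,0],[441,395,0],[441,395,0],[441,395,0],[441,395,0],[441,395,0],[441,395,0],[441,395,0],[441,395,0]],"turn":[[0,0,-0.381],[0,0,-0.381],[0,0,-0.381],[0,0,-0.381],[0,0,-0.381],[0,0,-0.381],[0,0,-0.381],[0,0,-0.381],[0,0,-0.381],[0,0,-0.381],[0,0,-0.381],[0,0,-0.381],[0,0,-0.381]],"claw":[1,1,1,1,1,1,1,1,1,1,1,1,1]}'
python3 - <<'E'
from h import *
s=manip.get_state();print(np.round(s['q'],2))
d=manip.get_image("wrist");np.savez("w1.npz",**d);cv2.imwrite("pics/w1.png",cv2.resize(d["color"][:,:,::-1],(768,576)))
print((-d["R"].T@d["t"]).round(3),d["R"].round(2))
for z,p in((.177,(.485,.026)),): 
    c=d["mtx"]@(d["R"]@[*p,z]+d["t"]);print(c[:2]/c[2]*1.5)
E
```

```text
t: 1.72
ee_pos: [0.4853, 0.0273, 0.2394]
orientation: [-3.141, -0.003, -0.0]
contact_force: [-0.3, 0.2, 0.2]
gripper_width: 0.998
gripper_force: 0.0
[ 0.47 -0.27 -0.2  -0.   -1.64  1.1 ]
[0.555 0.027 0.374] [[ 0.   -1.   -0.  ]
 [-0.96 -0.    0.28]
 [-0.28 -0.   -0.96]]
[383.87804832 316.31028187]
```

View pics/w1.png

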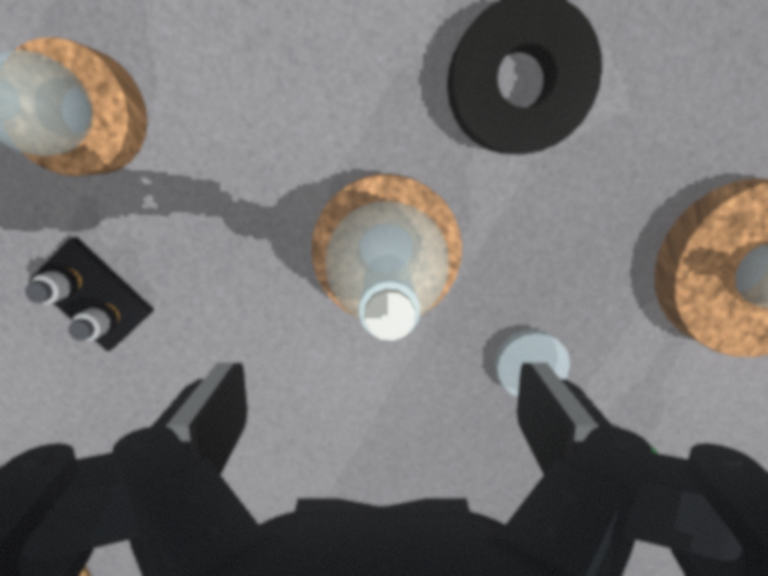

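The wrist view shows the stopper at (390,315), about 2.5 mm off the prediction. The rubber ring's hole is at about (524,77).

```bash
python3 - <<'E'
from h import *
d=dict(np.load("w1.npz"))
print(ray(d,390/1.5,315/1.5,.175),ray(d,524/1.5,77/1.5,.03))
hsv=cv2.cvtColor(d["color"],cv2.COLOR_RGB2HSV);m=cv2.inRange(hsv,(0,0,0),(179,255,60))
k,l,s,c=blob(m,525/1.5,75/1.5,58);pts=cv2.findNonZero((l==k).astype(np.uint8));M=cv2.moments(cv2.convexHull(pts));print(s[k],ray(d,M['m10']/M['m00'],M['m01']/M['m00'],.015))
E
```

```text
[0.48493543 0.02317723 0.175     ] [ 0.60792935 -0.07087388  0.03      ]
[ 298    0  102  102 7419] [ 0.61201973 -0.07449549  0.015     ]
```

```bash
python3 -m creep '{"offset":[[0,3,50],[0,3,85],[0,3,101],[0,3,101],[0,3,101],[0,3,101],[0,3,101],[0,3,101],[0,3,101],[0,3,101],[0,3,101],[0,3,101]],"turn":[[0,0,0],[0,0,0],[0,0,0],[0,0,0],[0,0,0],[0,0,0],[0,0,0],[0,0,0],[0,0,0],[0,0,0],[0,0,0],[0,0,0]],"claw":[1,1,1,1,0,0,0,0,0,0,0,0]}'
```

```text
t: 3.28
ee_pos: [0.486, 0.0235, 0.139]
orientation: [-3.141, -0.001, -0.002]
contact_force: [-1.2, 0.6, 5.7]
gripper_width: 0.311
gripper_force: 58.8
```

```bash
python3 -m creep '{"offset":[[0,0,-10],[0,0,-30],[0,0,-50],[15,12,-60],[40,31,-60],[70,54,-60],[95,74,-60],[114,88,-60],[124,96,-60],[124,96,-60],[124,96,-60],[124,96,-45],[124,96,-28],[124,96,-15],[124,96,-9],[124,96,-6],[124,96,-4],[124,96,-3],[124,96,-3]],"turn":[[0,0,0],[0,0,0],[0,0,0],[0,0,0],[0,0,0],[0,0,0],[0,0,0],[0,0,0],[0,0,0],[0,0,0],[0,0,0],[0,0,0],[0,0,0],[0,0,0],[0,0,0],[0,0,0],[0,0,0],[0,0,0],[0,0,0]],"claw":[0,0,0,0,0,0,0,0,0,0,0,0,0,0,0,0,0,0,0]}'
python3 - <<'E'
from h import *
d=manip.get_image("side");cv2.imwrite("pics/s2.png",cv2.resize(d["color"][100:300,150:350,::-1],(600,600)))
E
```

```text
t: 5.65
ee_pos: [0.6097, -0.0726, 0.1416]
orientation: [3.142, 0.0, 0.001]
contact_force: [-0.0, 0.7, -1.5]
gripper_width: 0.309
gripper_force: 59.2
```

View pics/s2.png

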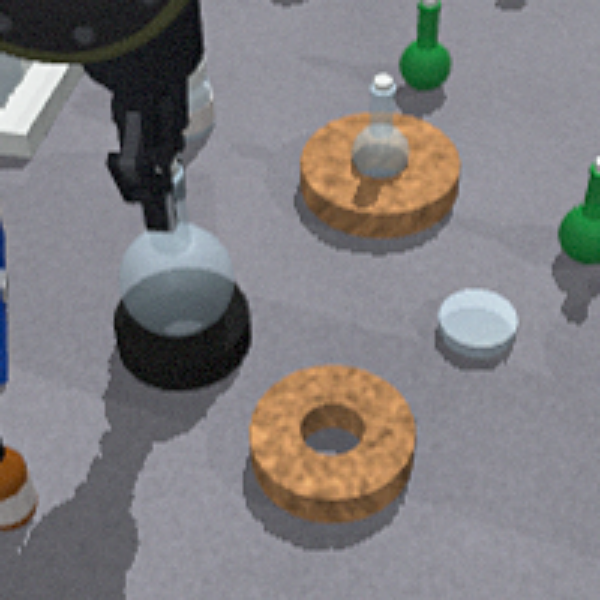

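The flask hangs centred just over the rubber ring. The empty middle ring's hole is at crop (332,428).

```bash
python3 -m creep '{"offset":[[0,0,1],[0,0,2],[0,0,2],[0,0,2]],"turn":[[0,0,0],[0,0,0],[0,0,0],[0,0,0]],"claw":[0,0,0,0]}'
python3 - <<'E'
from h import *
d=dict(np.load("side0.npz"));print(ray(d,150+332/3,100+428/3,.03))
E
```

```text
t: 6.2
ee_pos: [0.61, -0.0728, 0.1403]
orientation: [3.141, 0.0, 0.002]
contact_force: [0.1, -0.7, 3.2]
gripper_width: 0.31
gripper_force: 59.4
[0.48412078 0.02573136 0.03      ]
```

```bash
python3 -m creep '{"offset":[[0,0,0],[0,0,0],[0,0,0],[0,0,0],[0,0,-20],[0,0,-60],[0,0,-90],[-5,-60,-90],[-10,-120,-90],[-15,-180,-90],[-20,-240,-90],[-24,-290,-80],[-24,-315,-70],[-24,-326,-60],[-24,-326,-60],[-24,-326,-60]],"turn":[[0,0,0],[0,0,0],[0,0,0],[0,0,0],[0,0,0],[0,0,0],[0,0,0],[0,0,0],[0,0,0],[0,0,0],[0,0,0],[0,0,0],[0,0,0],[0,0,0],[0,0,0],[0,0,0]],"claw":[0.6,1,1,1,1,1,1,1,1,1,1,1,1,1,1,1]}'
cat > look.py <<'E'
from h import *
import sys
x,y,z=map(float,sys.argv[1:4])
d=manip.get_image("wrist")
c=d["mtx"]@(d["R"]@[x,y,z]+d["t"]);u,v=c[:2]/c[2]
hsv=cv2.cvtColor(d["color"],cv2.COLOR_RGB2HSV)
k,l,s,cc=blob(cv2.inRange(hsv,(0,0,185),(179,40,255)),u,v,40)
print("pred",u,v,"blob",s[k],cc[k],"pos",ray(d,*cc[k],z).round(4))
cv2.imwrite(sys.argv[4],d["color"][:,:,::-1])
E
python3 look.py .586 .253 .1435 pics/w3.png
```

```text
t: 8.2
ee_pos: [0.5861, 0.2521, 0.2]
orientation: [3.141, -0.002, 0.001]
contact_force: [0.2, -0.6, 0.5]
gripper_width: 1.0
gripper_force: 0.0
pred 252.61436932078948 213.49221256895547 blob [236 180  48  47 787] [261.94409149 203.58449809] pos [0.5929 0.2468 0.1435]
```

View pics/w3.png

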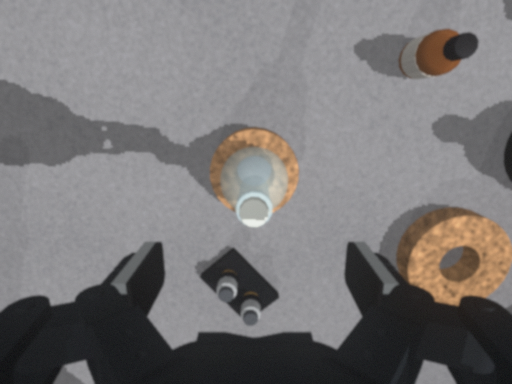

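The stopper is at (254,209), so the flask is at about (0.588, 0.252).

```bash
python3 -m creep '{"offset":[[2,0,45],[2,0,80],[2,0,92],[2,0,92],[2,0,92],[2,0,92],[2,0,92],[2,0,92],[2,0,92],[2,0,92],[2,0,92],[2,0,92]],"turn":[[0,0,0],[0,0,0],[0,0,0],[0,0,0],[0,0,0],[0,0,0],[0,0,0],[0,0,0],[0,0,0],[0,0,0],[0,0,0],[0,0,0]],"claw":[1,1,1,1,0,0,0,0,0,0,0,0]}'
```

```text
t: 9.75
ee_pos: [0.5878, 0.2534, 0.1079]
orientation: [3.142, 0.0, 0.001]
contact_force: [-0.3, -0.9, 6.2]
gripper_width: 0.269
gripper_force: 58.6
```

```bash
python3 -m creep '{"offset":[[0,0,-10],[0,0,-30],[0,0,-50],[-9,20,-55],[-23,50,-55],[-41,90,-55],[-59,130,-55],[-77,170,-55],[-91,202,-55],[-100,222,-55],[-103,228,-55],[-103,228,-55],[-103,228,-55],[-103,228,-38],[-103,228,-20],[-103,228,-9],[-103,228,-4],[-103,228,-1],[-103,228,0],[-103,228,0]],"turn":[[0,0,0],[0,0,0],[0,0,0],[0,0,0],[0,0,0],[0,0,0],[0,0,0],[0,0,0],[0,0,0],[0,0,0],[0,0,0],[0,0,0],[0,0,0],[0,0,0],[0,0,0],[0,0,0],[0,0,0],[0,0,0],[0,0,0],[0,0,0]],"claw":[0,0,0,0,0,0,0,0,0,0,0,0,0,0,0,0,0,0,0,0]}'
python3 -m creep '{"offset":[[0,0,1],[0,0,2],[0,0,2]],"turn":[[0,0,0],[0,0,0],[0,0,0]],"claw":[0,0,0]}'
```

```text
t: 12.25
ee_pos: [0.4847, 0.0254, 0.1077]
orientation: [-3.142, -0.0, -0.001]
contact_force: [-0.5, -1.2, -0.6]
gripper_width: 0.267
gripper_force: 58.8
t: 12.62
ee_pos: [0.4849, 0.0252, 0.1058]
orientation: [3.141, 0.0, 0.002]
contact_force: [1.0, -1.3, 1.8]
gripper_width: 0.268
gripper_force: 58.8
```

```bash
python3 - <<'E'
from h import *
d=manip.get_image("side");cv2.imwrite("pics/s4.png",cv2.resize(d["color"][100:384,120:400,::-1],(590,600)))
E
```

```text
(no output)
```

View pics/s4.png

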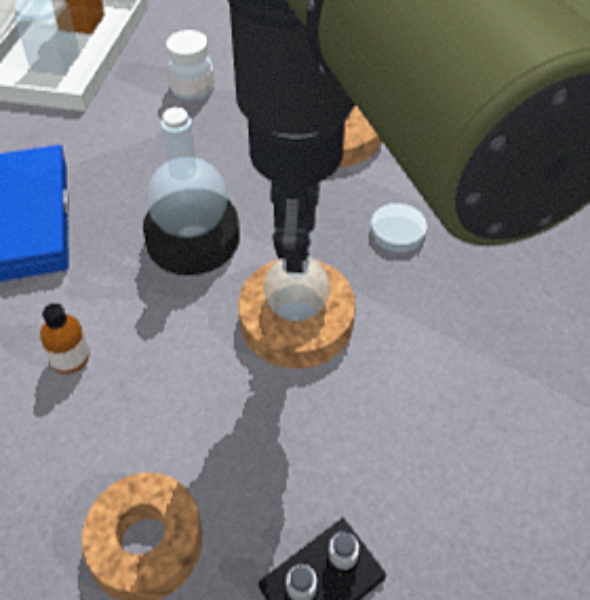

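The medium flask is seated and the large one stands upright on the rubber ring. The small ring's hole is at crop (142,530). I'll release and go to the small flask.

```bash
python3 -m creep '{"offset":[[0,0,0],[0,0,0],[0,0,0],[0,0,0],[0,0,-20],[0,0,-60],[0,0,-90],[-3,50,-90],[-6,110,-90],[-9,170,-90],[-12,230,-85],[-14,275,-75],[-16,298,-65],[-16,298,-65],[-16,298,-65]],"turn":[[0,0,0],[0,0,0],[0,0,0],[0,0,0],[0,0,0],[0,0,0],[0,0,0],[0,0,0],[0,0,0],[0,0,0],[0,0,0],[0,0,0],[0,0,0],[0,0,0],[0,0,0]],"claw":[0.6,1,1,1,1,1,1,1,1,1,1,1,1,1,1]}'
python3 look.py .469 -.273 .114 pics/w5.png
python3 - <<'E'
from h import *
d=dict(np.load("side0.npz"));print(ray(d,120+142/2.107,100+530/2.113,.03))
E
```

```text
t: 14.55
ee_pos: [0.4688, -0.2723, 0.1707]
orientation: [3.141, 0.001, 0.0]
contact_force: [0.3, 1.3, -0.2]
gripper_width: 0.997
gripper_force: 0.0
pred 255.0761685411103 213.03272117554462 blob [238 196  34  29 383] [253.93472585 210.20626632] pos [ 0.471  -0.2722  0.114 ]
[0.58518337 0.25528124 0.03      ]
```

View pics/w5.png

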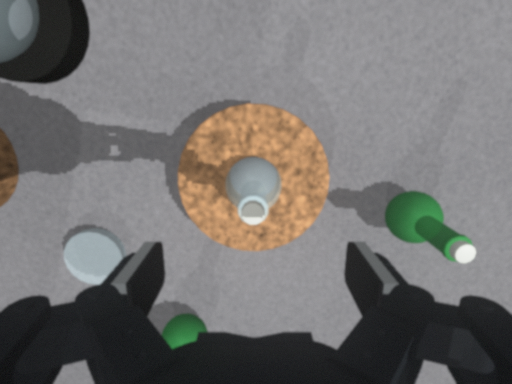

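The stopper is at (253,210), so the flask is at about (0.470, -0.272). The green decoys are well clear.

```bash
python3 -m creep '{"offset":[[1,0,45],[1,0,80],[1,0,94],[1,0,94],[1,0,94],[1,0,94],[1,0,94],[1,0,94],[1,0,94],[1,0,94],[1,0,94],[1,0,94]],"turn":[[0,0,0],[0,0,0],[0,0,0],[0,0,0],[0,0,0],[0,0,0],[0,0,0],[0,0,0],[0,0,0],[0,0,0],[0,0,0],[0,0,0]],"claw":[1,1,1,1,0,0,0,0,0,0,0,0]}'
```

```text
t: 16.1
ee_pos: [0.4699, -0.2722, 0.0766]
orientation: [-3.141, -0.001, -0.001]
contact_force: [-0.4, 6.3, 3.8]
gripper_width: 0.223
gripper_force: 58.3
```

```bash
python3 -m creep '{"offset":[[0,0,-10],[0,0,-35],[0,0,-75],[0,0,-120],[0,0,-155],[0,0,-175],[3,-12,-180],[10,-45,-180],[20,-90,-180],[31,-140,-180],[44,-200,-180],[58,-260,-180],[71,-320,-180],[84,-380,-180],[96,-430,-180],[105,-470,-180],[112,-503,-180],[116,-520,-180],[117,-526,-180],[117,-526,-180]],"turn":[[0,0,0],[0,0,0],[0,0,0],[0,0,0],[0,0,0],[0,0,0],[0,0,0],[0,0,0],[0,0,0],[0,0,0],[0,0,0],[0,0,0],[0,0,0],[0,0,0],[0,0,0],[0,0,0],[0,0,0],[0,0,0],[0,0,0],[0,0,0]],"claw":[0,0,0,0,0,0,0,0,0,0,0,0,0,0,0,0,0,0,0,0]}'
python3 -m creep '{"offset":[[0,0,20],[0,0,60],[0,0,100],[0,0,130],[0,0,150],[0,0,160],[0,0,165],[0,0,168],[0,0,169],[0,0,169]],"turn":[[0,0,0],[0,0,0],[0,0,0],[0,0,0],[0,0,0],[0,0,0],[0,0,0],[0,0,0],[0,0,0],[0,0,0]],"claw":[0,0,0,0,0,0,0,0,0,0]}'
python3 - <<'E'
from h import *
d=manip.get_image("side");cv2.imwrite("pics/s6.png",cv2.resize(d["color"][264:384,120:280,::-1],(800,600)))
E
```

```text
t: 18.6
ee_pos: [0.5865, 0.253, 0.2562]
orientation: [3.141, -0.0, -0.0]
contact_force: [0.0, 0.3, -0.0]
gripper_width: 0.216
gripper_force: 58.4
t: 19.85
ee_pos: [0.5868, 0.2536, 0.0879]
orientation: [-3.141, -0.0, -0.001]
contact_force: [-0.9, 0.2, -0.1]
gripper_width: 0.217
gripper_force: 58.4
```

View pics/s6.png

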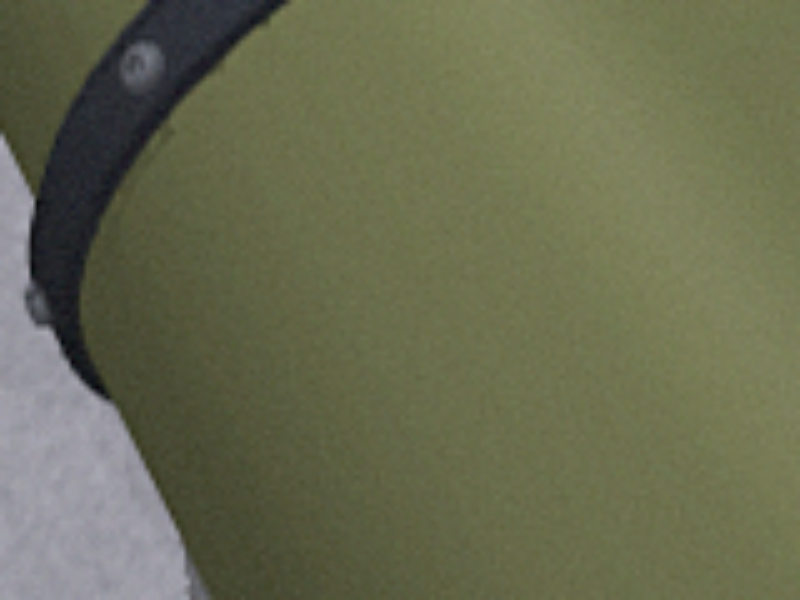

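The arm hides the view, so I'll lower by feel.

```bash
python3 -m creep '{"offset":[[0,0,1],[0,0,2],[0,0,3],[0,0,3]],"turn":[[0,0,0],[0,0,0],[0,0,0],[0,0,0]],"claw":[0,0,0,0]}'
```

```text
t: 20.4
ee_pos: [0.5876, 0.2528, 0.0859]
orientation: [3.141, 0.0, 0.004]
contact_force: [2.3, -3.3, 6.1]
gripper_width: 0.214
gripper_force: 58.8
```

```bash
python3 -m creep '{"offset":[[0,0,0],[0,0,0],[0,0,0],[0,0,0],[0,0,-20],[0,0,-60],[0,0,-105],[0,0,-150],[4,50,-150],[8,110,-150],[12,170,-150],[16,230,-150],[20,285,-150],[23,315,-150],[23,326,-150],[23,326,-150],[23,326,-150]],"turn":[[0,0,0],[0,0,0],[0,0,0],[0,0,0],[0,0,0],[0,0,0],[0,0,0],[0,0,0],[0,0,0],[0,0,0],[0,0,0],[0,0,0],[0,0,0],[0,0,0],[0,0,0],[0,0,0],[0,0,0]],"claw":[0.6,1,1,1,1,1,1,1,1,1,1,1,1,1,1,1,1]}'
python3 look.py .610 -.073 .174 pics/w7.png
python3 - <<'E'
from h import *
d=manip.get_image("side");cv2.imwrite("pics/s7.png",cv2.resize(d["color"][:,:,::-1],(800,600)))
E
```

```text
t: 22.52
ee_pos: [0.6097, -0.0716, 0.2347]
orientation: [-3.141, -0.002, -0.001]
contact_force: [0.4, 0.5, -0.4]
gripper_width: 0.998
gripper_force: 0.0
pred 256.17730828742236 210.79932600271633 blob [237 189  45  41 900] [260.07444444 210.91444444] pos [ 0.6099 -0.0756  0.174 ]
```

View pics/w7.png

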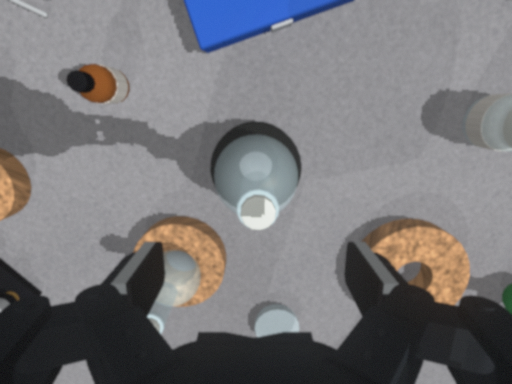

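View pics/s7.png

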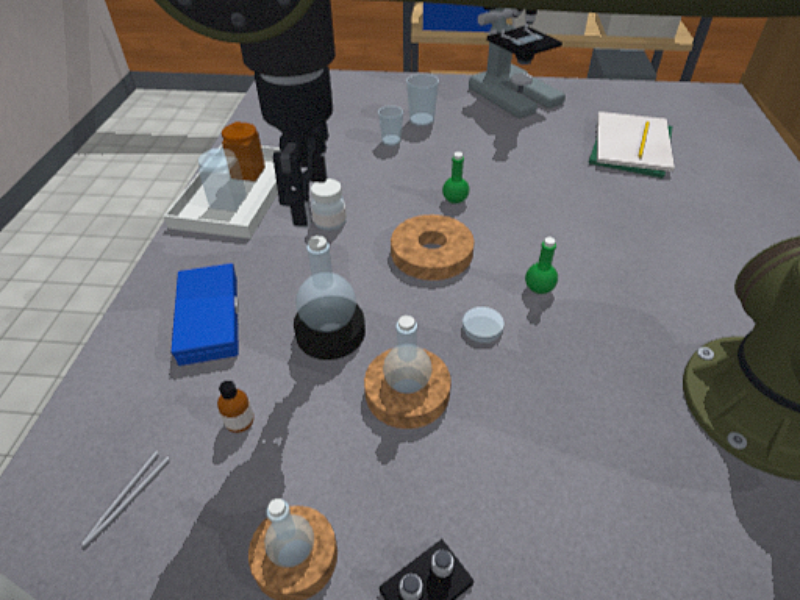

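The small and medium flasks stand upright on their rings and the bystanders haven't moved. Next is the large flask, with its stopper at (257,210).

```bash
python3 -m creep '{"offset":[[0,2,45],[0,2,80],[0,2,95],[0,2,95],[0,2,95],[0,2,95],[0,2,95],[0,2,95],[0,2,95],[0,2,95],[0,2,95],[0,2,95]],"turn":[[0,0,0],[0,0,0],[0,0,0],[0,0,0],[0,0,0],[0,0,0],[0,0,0],[0,0,0],[0,0,0],[0,0,0],[0,0,0],[0,0,0]],"claw":[1,1,1,1,0,0,0,0,0,0,0,0]}'
python3 - <<'E'
from h import *
d=dict(np.load("side0.npz"));print(ray(d,432*.64,239*.64,.03))
E
```

```text
t: 24.12
ee_pos: [0.61, -0.0744, 0.1403]
orientation: [-3.142, -0.001, -0.002]
contact_force: [-0.5, 2.8, 5.8]
gripper_width: 0.316
gripper_force: 58.8
[ 0.46808996 -0.26942963  0.03      ]
```

```bash
python3 -m creep '{"offset":[[0,0,-10],[0,0,-30],[0,0,-50],[-10,14,-60],[-28,39,-60],[-53,75,-60],[-80,113,-60],[-105,148,-60],[-125,176,-60],[-137,193,-60],[-140,197,-60],[-140,197,-60],[-140,197,-60],[-140,197,-40],[-140,197,-22],[-140,197,-10],[-140,197,-4],[-140,197,-1],[-140,197,0],[-140,197,0]],"turn":[[0,0,0],[0,0,0],[0,0,0],[0,0,0],[0,0,0],[0,0,0],[0,0,0],[0,0,0],[0,0,0],[0,0,0],[0,0,0],[0,0,0],[0,0,0],[0,0,0],[0,0,0],[0,0,0],[0,0,0],[0,0,0],[0,0,0],[0,0,0]],"claw":[0,0,0,0,0,0,0,0,0,0,0,0,0,0,0,0,0,0,0,0]}'
python3 -m creep '{"offset":[[0,0,1],[0,0,2],[0,0,2]],"turn":[[0,0,0],[0,0,0],[0,0,0]],"claw":[0,0,0]}'
```

```text
t: 26.62
ee_pos: [0.4698, -0.2717, 0.1398]
orientation: [3.141, 0.0, 0.001]
contact_force: [-0.1, -0.7, -2.1]
gripper_width: 0.311
gripper_force: 59.2
t: 27.0
ee_pos: [0.4698, -0.2719, 0.1378]
orientation: [3.141, 0.0, 0.001]
contact_force: [-0.9, -0.6, 0.5]
gripper_width: 0.313
gripper_force: 59.2
```

Contact is just starting, so I'll go 0.5 mm further, release and retreat.

```bash
python3 -m creep '{"offset":[[0,0,0.5],[0,0,0.5],[0,0,0.5],[0,0,0.5],[0,0,0.5],[0,0,0.5],[0,0,-20],[0,0,-60],[0,0,-100],[0,0,-120],[0,0,-120],[0,0,-120]],"turn":[[0,0,0],[0,0,0],[0,0,0],[0,0,0],[0,0,0],[0,0,0],[0,0,0],[0,0,0],[0,0,0],[0,0,0],[0,0,0],[0,0,0]],"claw":[0,0,0.6,1,1,1,1,1,1,1,1,1]}'
python3 - <<'E'
from h import *
d=manip.get_image("scene");cv2.imwrite("pics/f.png",cv2.resize(d["color"][130:330,100:420,::-1],(800,500)))
E
```

```text
t: 28.5
ee_pos: [0.4694, -0.2713, 0.256]
orientation: [-3.141, -0.0, 0.002]
contact_force: [-0.1, 0.2, -1.1]
gripper_width: 1.0
gripper_force: 0.0
```

View pics/f.png

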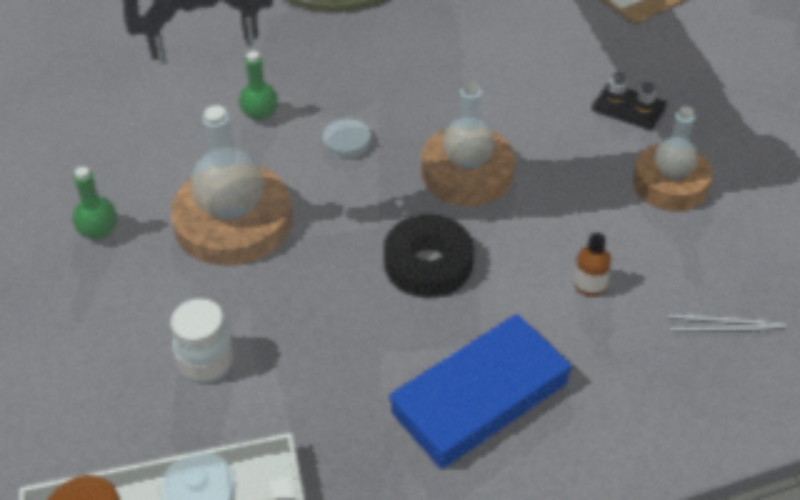

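The large flask stands upright on the largest ring (crop 228,185), the medium one on the middle ring (468,143) and the small one on the smallest (677,158). The rubber ring is empty.

```bash
python3 -c "
from workcell import manip
print(manip.close_job())"
```

```text
the job is handed in; nothing more can be done
None
```

I handed the job in at about 28.5 s: each flask stands upright on its matching cork ring, the rubber ring is empty, and the dropper bottle, specimen jar and Petri dish look undisturbed in the last picture; the judge's verdict was not shown.

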